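# Put a button box back in the stock tray and close the sliding follower up on the row

## Robot

A 6-joint arm with a two-finger parallel gripper is mounted at the origin on the work surface. World frame = base frame: x ahead of the robot, y to its left, z up, the work surface at z = 0. Lengths are in m, angles in rad, forces in N, time in s.
With the tool pointing down it reaches from about 0.225 to 0.875 m from the base axis. Payload 3.4 kg.
Tool frame: the origin (TCP) lies between the finger pads; the fingertips stand 17 mm ahead of it and the grasp point (between the pads) lies 2 mm behind it; y points along the fingers, z is the direction in which the jaws open and shut, and the axes are right-handed (so a half turn about y gives the same grasp; the last joint's range is limited). The gripper opens to 85 mm and grips with 20 to 120 N. Pads are 22 mm wide; open, the fingers measure 114 mm over their backs; the gripper's body (76 mm by 85 mm) begins 54 mm behind the grasp point. The pads swing forward as they close: fully open they stand 13 mm farther back than shut.
Start: joints at [1.21, 0.276, 1.505, -0, 1.361, -0.121], TCP at [0.137, 0.559, 0.248] pointing down, gripper open.
Joint ranges: [-2.89, 2.89], [-0.75, 2.08], [0.22, 2.7], [-1.18, 4.32], [0.11, 2.71], [-2.7, 2.7]. Speed limits (rad/s): [2.57, 2.57, 3.14, 3.14, 3.14, 3.14].

## Interface

Orientations are given as a unit quaternion [w, x, y, z].
In Python, from rig import manip, get_image, camera_model, sign_off, spot_in, silhouettes, spot_point gives the robot as it stands.
- The arm moves only by the tool jog_arm, never from a script. Its argument "targets" is a list of rows, each a list of 3 entries, a list of its own where there are three numbers: the finger opening in m, from 0 to 0.0854, then the shift along the world's x, y, z in m, then the turn about the world's z in rad. In form: [[claw, [x, y, z], spin], ...]. A call has 1 to 10 rows; each row shifts and turns the commanded pose from where the row before left it; what a row does not reach is not made up. A row lasts 1/8 s, in which the tool goes at most 62.5 mm and 10.7 degrees, less where a joint would pass 70% of its speed; a pose out of reach is approached as far as the arm can. A call with a gripper value outside its range is refused whole. The fingers move at their own pace and stop on an object; "force" is the grip in N (left out, the last holds). Time passes only in rows, so rows that do not move let the fingers close. It gives the time, the measured TCP pose, the force and the opening at its end, in the units of the state.
- manip.get_state(): the state, without advancing time (a new reading comes with each control period).
- get_image(name): name is "scene" or "top" or "wrist"; returns (picture, depth): 400x640x3 uint8, red, green, blue; 400x640 float32, m along the optical axis (not along the pixel's ray), 0 where there is no reading.
- camera_model(name): a dict with "mtx" (3x3 intrinsics, pixels), "world_from_camera" (4x4, takes a point from camera to world coordinates). Camera axes: x right, y up, looking along -z (the intrinsics and any distortion apply to the point x, -y, -z); pixel columns grow to the right and rows downward; lengths in m; the calibration is good to about 2 mm. A picture is of the moment at which its call begins: read the wrist's pose just before it. camera_model takes no time and is no camera call; for the wrist camera it gives the pose at the moment of the call.
- sign_off(): hands the job in, once; it reports no verdict.
Trained networks look in the newest picture that a camera, given by its name, has taken for a name from the list of things; names that differ only in an ending like _2 or _b are one class to them, and where a whole thing is asked for, a point or a joint stands for the part that bears it (a point fixed in the world has none). Each returns a list of dicts, best first, with "score" (0 to 1); they miss things now and then, are a little off and sometimes report something else, mostly with a low value. They report only what shows in the picture. A call takes as long as a camera call.
- spot_in(name, camera): "position" ([column, row] in pixels, amid what is visible of it).
- silhouettes(name, camera): "mask" (400x640 bool, what is visible of it) and "position" ([column, row] in pixels, amid what is visible of it).
- spot_point(name, camera): "position" ([column, row] in pixels: a listed point, or the origin of a listed thing).
The state is a dict: "clock": time; "qpos": joint angles; "qd": joint speeds; "effort": joint torques, N m; "position": TCP position; "ee_rot": TCP orientation; "contact_force": force on the tool from outside, world axes, zero at the start; "moment": the same for the moment, N m; "width": finger opening in m.
Only numpy, scipy, OpenCV 4.12 (cv2) and the standard library are available. Lean on these libraries where they do the work, as an engineer would, in place of code of your own. Each camera call takes 0.05 s, during which the arm holds its last target.

## Task

Stand the red button box back in the stock tray, in the gap between the follower's black pad and the other boxes, broad side to the row. Then lift the follower's red release bar and, holding it up, slide the follower along until the row is closed up against the back-rest and the sprung pad is pressing firmly, about three quarters in, and let the bar go so that it drops into a notch and the row stays held under the spring. Do not crush the boxes or drive the pad hard home, never force the follower while its bar is down, and leave the flask, the bowl of beads and the thread reel alone.

Things in the scene. Friction and masses are not known exactly. Their poses are not given: they have to be found in the camera images.
- tray: Wooden tray fixed to the table, 368 (x) x 116 (y) mm, inside 108 wide, sides 30 high, floor 12 mm above the table. Origin under its centre; x runs along it from follower to back-rest, z up. A rack with a notch every 8 mm lies in a slot in the floor. A grey upright back-rest plate, 66 mm high, stands near x = 140 mm; its setting differs by up to 20 mm either way and is not measured.
- follower: Grey follower: sled with an upright plate, 92 mm wide, top 91 mm above the table; slides along the tray's x, 185 mm, 1.5 N friction at rest, 3 to 4 N of drag on the move. Origin on the tray floor at the plate's front face, x towards the row. With the release bar's tooth in a notch it is locked (2 mm play); forcing it then with over 25 N is damage.
- pad: Black pad, 86 wide x 62 high x 5 mm thick, on two sprung pins ahead of the follower's plate. Origin at the bottom centre of its rear face, x to the row. When out, its front face is 20 mm ahead of the plate; it gives back 14 mm, from 4 N, plus 0.5 N per mm, to 11 N, then is hard home. Merely pushing the loose boxes along takes under 5 N; over 16 N crushes them.
- release_grip (a point): Centre of the red cross grip on top of the release bar, behind the follower's plate: 14 mm thick (its x, along the tray) x 60 mm long (its y, across the tray) x 14 mm high, 117 mm above the table with the bar down. Nothing beside or below it down to the plate's top, 91 mm above the table.
- release_bar (a joint): Lift of the release bar (m): 0 tooth in a notch, 0.005 tooth resting on the steel between notches, over 0.006 clear of the rack, 0.014 top stop. A spring pulls it down with 5 to 8 N. Let go, it drops; if the tooth meets the steel between notches, the pressed pad pushes the follower back, at most 8 mm, until it drops in.
- red_box_mid (a point): Red flat box, the one to put back; at first it stands upright on the table beside the tray. It is 84 wide (its y) x 24 thick (its x) x 80 mm high, about 0.12 kg, with three flat buttons as samples along its top edge; this point is its centre, 40 mm above its underside, z up.
- white_box_mid (a point): White box, first of the row in the tray (nearest the follower), 84 wide (its y) x 24 thick (its x) x 80 mm high, about 0.12 kg, with three flat buttons as samples along its top edge; this point is its centre, 40 mm above its underside, z up. The boxes of the row stand loosely, with gaps.
- yellow_box_mid (a point): Yellow box, second of the row, 84 wide (its y) x 24 thick (its x) x 80 mm high, about 0.12 kg, with three flat buttons as samples along its top edge; this point is its centre, 40 mm above its underside, z up.
- blue_box_mid (a point): Blue box, last of the row, next to the back-rest, 84 wide (its y) x 24 thick (its x) x 80 mm high, about 0.12 kg, with three flat buttons as samples along its top edge; this point is its centre, 40 mm above its underside, z up.
- flask: Black drinking flask with a wooden cap, 66 mm across, 210 mm high; origin under its centre. To be left alone.
- bead_bowl: White bowl of beads, 96 mm across, 36 mm high; origin under its centre. To be left alone.
- thread_reel: Wooden reel of red thread, 42 mm across, 50 mm high, upright; origin under its centre. To be left alone.

How it is judged:
On the way, in this order (a step that is already met when the one before it is completed fails the run):
1. the red box stands upright on the tray's floor, between the follower's pad and the row (angle between red_box_mid's own z axis and vertical below 0.1 rad and y of red_box_mid in the frame of tray between -0.025 and 0.025 m and z of red_box_mid in the frame of tray between 0.046 and 0.058 m and x of red_box_mid in the frame of pad above 0.012 m and x of red_box_mid in the frame of white_box_mid below -0.018 m), for 0.3 s.
2. the release bar is lifted clear of the rack (value of joint release_bar above 0.006 m), for 0.2 s.
3. with the bar still held up, the follower has been slid until its sprung pad presses on the row with more than 5 N (value of joint release_bar above 0.0055 m and contact force between pad and anything else above 5 N), for 0.1 s.
At the end, for the whole second after the job is handed in: Release bar down in a notch (lifted under 1.5 mm), follower at rest, pad pressing on the row with 3.5 to 10.8 N, red box directly against the pad, before the white one, and all four boxes upright (within 6 degrees) on the tray floor within 25 mm of its middle line (all of step 1 and value of joint release_bar below 0.0015 m and contact force between pad and anything else between 3.5 and 10.8 N and linear speed of follower below 0.01 m/s and x of red_box_mid in the frame of pad below 0.023 m and angle between each of white_box_mid, yellow_box_mid, blue_box_mid's own z axis and vertical below 0.1 rad and y of white_box_mid in the frame of tray between -0.025 and 0.025 m and z of white_box_mid in the frame of tray between 0.046 and 0.058 m and y of yellow_box_mid in the frame of tray between -0.025 and 0.025 m and z of yellow_box_mid in the frame of tray between 0.046 and 0.058 m and y of blue_box_mid in the frame of tray between -0.025 and 0.025 m and z of blue_box_mid in the frame of tray between 0.046 and 0.058 m); the robot touches nothing.
It fails at once if the pad squeezes the boxes with more than 16 N (contact force between pad and anything else above 16 N).
It fails at once if the follower is forced against its engaged latch with more than 25 N (contact force between follower and tray above 25 N).
It fails at once if the flask, the bowl or the reel is moved more than 30 mm or tipped (distance of any of flask, bead_bowl, thread_reel from where it was at the start of the episode above 0.03 m or angle between any of flask, bead_bowl, thread_reel's own z axis and vertical above 0.3 rad).
It also fails if it takes over 69 s, if anything falls off the work surface, if the arm or the gripper's body presses on something with over 40 N, if the wrist force passes 120 N, or if a joint passes its speed limit or range.

## Working session

There is one attempt and no reset: what is moved stays moved. The work goes in short steps, Python scripts to look and compute and a tool call to move; the robot and the scene stay as the last step left them, time stands still between calls to the robot, and variables do not carry over. Pictures are saved under pics/ and viewed, and the job is handed in when it is done.

Besides the shell and the picture viewer there is one more tool, called as name(argument=value, ...) on one line, values as JSON. jog_arm: Moves the arm, as the interface text tells. Its arguments: {"type":"object","properties":{"targets":{"type":"array","items":{"type":"array"}},"force":{"type":"number"}},"required":["targets"]}

```bash
mkdir -p pics; ls
cat > h.py <<'E'
import numpy as np, cv2
from rig import manip, get_image, camera_model, sign_off, spot_in, silhouettes, spot_point
def cap(name, fn=None):
    M=camera_model(name); im,d=get_image(name)
    if fn: cv2.imwrite('pics/'+fn, cv2.cvtColor(im,cv2.COLOR_RGB2BGR))
    return im,d,M
def unproj(d,M,mask=None):
    K=M['mtx'];T=np.array(M['world_from_camera'])
    v,u=np.nonzero((d>0) if mask is None else (mask&(d>0)))
    z=d[v,u]; P=np.stack([(u-K[0][2])/K[0][0]*z,-(v-K[1][2])/K[1][1]*z,-z,np.ones_like(z)])
    return (T@P)[:3].T,u,v
E
python3 - <<'E'
from h import *
s=manip.get_state(); print(s)
for c in ['scene','top','wrist']:
    im,d,M=cap(c,c+'0.png'); print(c,M)
E
```

```text
pics
{'clock': 0.0, 'qpos': array([ 1.20997510e+00,  2.76596861e-01,  1.50613706e+00, -5.97960008e-06,
        1.36069895e+00, -1.20999577e-01]), 'qd': array([ 8.84014649e-04,  3.28610960e-05,  1.45126470e-03, -1.09148220e-03,
        5.88821153e-04,  1.45577933e-03]), 'effort': array([-1.18075914e-03, -4.16774976e+01, -2.45800763e+01, -3.12705124e-04,
        1.12971343e-02,  2.62595518e-05]), 'position': array([0.13640879, 0.55807136, 0.24743706]), 'ee_rot': array([-0.7013967 ,  0.70266134, -0.08473945,  0.08443301]), 'contact_force': array([-1.31871527,  0.26891998, -0.27155418]), 'moment': array([-0.01459414, -0.01690615, -0.04311777]), 'width': 0.08522353888015523}
scene {'mtx': array([[396.99358117,   0.        , 320.11786397],
       [  0.        , 396.99358117, 195.13789959],
       [  0.        ,   0.        ,   1.        ]]), 'world_from_camera': array([[-0.48453379, -0.71449912,  0.50469597,  0.97455375],
       [ 0.87467916, -0.40414665,  0.26758522,  0.30338022],
       [ 0.01278178,  0.57110113,  0.8207802 ,  0.89815147],
       [ 0.        ,  0.        ,  0.        ,  
[... 280 characters left out ...]
531, -0.0224052 , -0.02207121,  0.02632756],
       [-0.02322862,  0.05278465,  0.99833572,  1.59743313],
       [ 0.        ,  0.        ,  0.        ,  1.        ]])}
wrist {'mtx': array([[356.47416885,   0.        , 321.20962386],
       [  0.        , 356.47416885, 203.33952954],
       [  0.        ,   0.        ,   1.        ]]), 'world_from_camera': array([[ 2.36866083e-01, -9.26394945e-01, -2.92723186e-01,
         6.13264441e-02],
       [ 9.71541936e-01,  2.25594709e-01,  7.22031472e-02,
         5.76472105e-01],
       [-8.51828691e-04, -3.01495328e-01,  9.53467274e-01,
         3.73906424e-01],
       [ 0.00000000e+00,  0.00000000e+00,  0.00000000e+00,
         1.00000000e+00]])}
```

View pics/scene0.png

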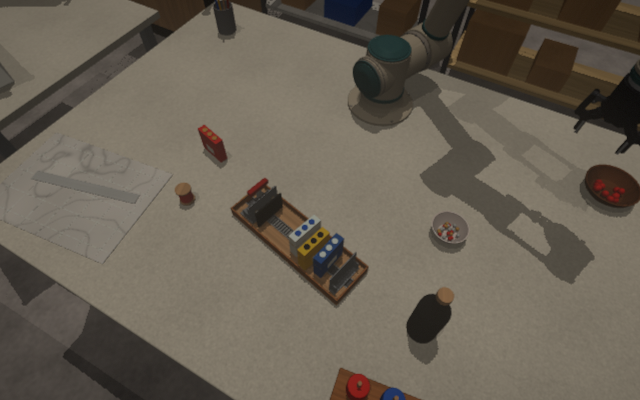

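View pics/top0.png

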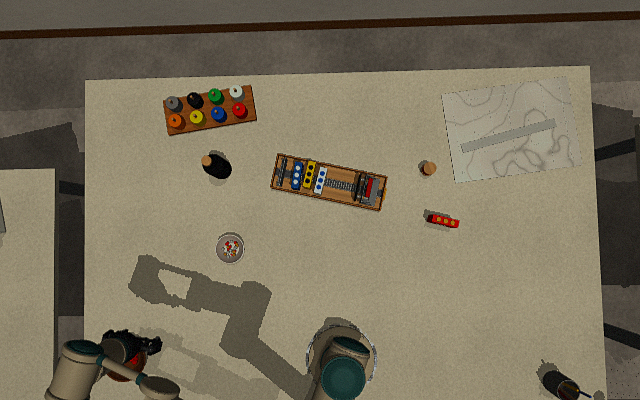

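Run:
```python
from h import *
d={}
for c in ['scene','top']:
    cap(c)
    for n in ['tray','follower','pad','release_grip','red_box_mid','white_box_mid','yellow_box_mid','blue_box_mid','flask','bead_bowl','thread_reel']:
        r=spot_point(n,c); print(c,n,[(np.round(x['position'],1).tolist(),round(x['score'],2)) for x in r[:2]])
```

```text
scene tray [([298.6, 237.5], 0.58), ([313.3, 251.3], 0.33)]
scene follower [([267.6, 214.1], 0.92)]
scene pad [([266.4, 215.7], 0.68), ([329.5, 256.0], 0.17)]
scene release_grip [([256.2, 185.6], 0.58)]
scene red_box_mid [([210.7, 143.9], 0.72), ([267.3, 211.8], 0.54)]
scene white_box_mid [([301.4, 239.3], 0.7)]
scene yellow_box_mid [([314.4, 247.0], 0.62), ([258.8, 189.1], 0.26)]
scene blue_box_mid [([328.8, 256.9], 0.88)]
scene flask [([419.7, 326.9], 0.7)]
scene bead_bowl [([447.1, 234.2], 0.56)]
scene thread_reel [([188.8, 198.9], 0.63)]
top tray [([329.2, 182.6], 0.93)]
top follower []
top pad [([354.9, 189.7], 0.55)]
top release_grip [([367.0, 186.1], 0.66)]
top red_box_mid [([443.8, 219.1], 0.85)]
top white_box_mid []
top yellow_box_mid [([308.7, 176.2], 0.79)]
top blue_box_mid [([296.8, 172.8], 0.62)]
top flask [([222.2, 168.4], 0.82)]
top bead_bowl [([230.6, 249.3], 0.72)]
top thread_reel [([428.1, 171.1], 0.63)]
```

```bash
cat >> h.py <<'E'
def top_est(c,names):
    im,d,M=cap(c)
    out={}
    for n in names:
        r=silhouettes(n,c)
        if not r: print(n,'none'); continue
        m=np.array(r[0]['mask']); P,u,v=unproj(d,M,m)
        if len(P)<5: print(n,'few'); continue
        zt=np.percentile(P[:,2],90); Q=P[P[:,2]>zt-0.008]
        xy=Q[:,:2].astype(np.float32); rect=cv2.minAreaRect(xy)
        print(n,round(r[0]['score'],2),'n',len(P),'ztop',round(zt,3),'mean',Q.mean(0).round(4),'rect',np.round(rect[0],4),np.round(rect[1],4),round(rect[2],1))
        out[n]=(P,Q)
    return out
E
python3 - <<'E'
from h import *
for c in ['top','scene']:
    print(c); top_est(c,['tray','follower','pad','release_grip','red_box_mid','white_box_mid','yellow_box_mid','blue_box_mid','flask','bead_bowl','thread_reel'])
E
```

```text
top
tray 0.81 n 2959 ztop 0.035 mean [ 0.5613 -0.0365  0.0635] rect [0.5772 0.0273] [0.3671 0.1152] 76.6
follower 0.77 n 425 ztop 0.123 mean [ 0.5481 -0.0954  0.1231] rect [ 0.5478 -0.0956] [0.0142 0.0592] 76.4
pad none
release_grip 0.48 n 87 ztop 0.128 mean [ 0.5484 -0.0953  0.124 ] rect [ 0.5488 -0.0956] [0.0132 0.0573] 75.8
red_box_mid 0.49 n 236 ztop 0.083 mean [ 0.4413 -0.3331  0.0803] rect [ 0.4412 -0.3334] [0.083  0.0221] 74.4
white_box_mid 0.56 n 235 ztop 0.095 mean [0.5773 0.0529 0.0921] rect [0.5776 0.053 ] [0.0238 0.0825] 73.9
yellow_box_mid 0.59 n 243 ztop 0.095 mean [0.5973 0.0882 0.0913] rect [0.5976 0.0884] [0.0242 0.0833] 75.3
blue_box_mid 0.67 n 252 ztop 0.095 mean [0.595  0.1273 0.092 ] rect [0.5953 0.1275] [0.0241 0.0817] 79.2
flask 0.77 n 532 ztop 0.207 mean [0.63   0.3809 0.2079] rect [0.6303 0.3812] [0.0283 0.0279] 81.0
bead_bowl 0.68 n 669 ztop 0.035 mean [0.3632 0.3593 0.033 ] rect [0.3652 0.3534] [0.0922 0.0908] 88.7
thread_reel 0.68 n 164 ztop 0.053 mean [ 0.6126 -0.2971  0.0497] rect [ 0.6117 -0.2969] [0.0386 0.0392] 86.8
scene
tray 0.66 n 210 ztop 0.124 me
[... 426 characters left out ...]
an [ 0.4441 -0.3288  0.0794] rect [ 0.4422 -0.3315] [0.0839 0.0245] 75.5
white_box_mid 0.88 n 638 ztop 0.093 mean [0.5801 0.0557 0.0915] rect [0.5839 0.0616] [0.0426 0.0909] 74.3
yellow_box_mid 0.69 n 715 ztop 0.093 mean [0.6004 0.0907 0.0914] rect [0.5998 0.0979] [0.0427 0.0842] 77.3
blue_box_mid 0.91 n 748 ztop 0.093 mean [0.5986 0.1288 0.0913] rect [0.596  0.1282] [0.0249 0.0841] 80.1
flask 0.64 n 1760 ztop 0.208 mean [0.633  0.3825 0.2087] rect [0.632  0.3829] [0.0279 0.0285] 29.3
bead_bowl 0.78 n 958 ztop 0.035 mean [0.3573 0.3576 0.0327] rect [0.3668 0.355 ] [0.092  0.0953] 71.6
thread_reel 0.65 n 331 ztop 0.051 mean [ 0.6133 -0.2963  0.0492] rect [ 0.6126 -0.2979] [0.0416 0.0382] 83.5
```

Run:
```python
from h import *
from scipy.spatial.transform import Rotation as R
s=manip.get_state(); q=s['ee_rot']; r=R.from_quat([q[1],q[2],q[3],q[0]]).as_matrix(); print(s['clock'],r.round(3)); z=r[:,2]; print('jaw az',np.degrees(np.arctan2(z[1],z[0])))
```

```text
2.55 [[ 0.971  0.     0.237]
 [-0.237  0.     0.971]
 [-0.    -1.     0.   ]]
jaw az 76.26257028911891
```

jog_arm(targets=[[0.06, [0.017, -0.0494, 0], -0.0885], [0.06, [0.017, -0.0494, 0], -0.0885], [0.06, [0.017, -0.0494, 0], -0.0885], [0.06, [0.017, -0.0494, 0], -0.0885], [0.06, [0.017, -0.0494, 0], -0.0885], [0.06, [0.017, -0.0494, 0], -0.0885], [0.06, [0.017, -0.0494, 0], -0.0885], [0.06, [0.017, -0.0494, 0], -0.0885], [0.06, [0.017, -0.0494, 0], -0.0885]], force=40)

```text
clock: 3.68
position: [0.2899, 0.1125, 0.2487]
ee_rot: [0.614, -0.613, 0.35, -0.351]
contact_force: [0.9, 1.0, 0.5]
width: 0.0603
```

jog_arm(targets=[[0.06, [0.017, -0.0494, -0.002], -0.0885], [0.06, [0.017, -0.0494, -0.005], -0.0885], [0.06, [0.017, -0.0494, -0.005], -0.0885], [0.06, [0.017, -0.0494, -0.005], -0.0885], [0.06, [0.017, -0.0494, -0.005], -0.0885], [0.06, [0.017, -0.0494, -0.005], -0.0885], [0.06, [0.017, -0.0494, -0.005], -0.0885], [0.06, [0.017, -0.0494, -0.005], -0.0885], [0.06, [0.017, -0.0494, -0.005], -0.0885], [0.06, [0, 0, 0], 0]])

```text
clock: 4.92
position: [0.4436, -0.3343, 0.2054]
ee_rot: [-0.429, 0.43, -0.561, 0.562]
contact_force: [-0.2, 0.9, 0.1]
width: 0.0602
```

```bash
cat >> h.py <<'E'
from scipy.spatial.transform import Rotation as R
def st():
    s=manip.get_state(); q=s['ee_rot']; r=R.from_quat([q[1],q[2],q[3],q[0]]).as_matrix(); z=r[:,2]
    print('t',round(s['clock'],2),'tcp',s['position'].round(4),'az',np.degrees(np.arctan2(z[1],z[0])).round(2),'appr',r[:,1].round(3),'F',s['contact_force'].round(2),'w',round(s['width'],4)); return s
E
python3 - <<'E'
from h import *
st()
im,d,M=cap('wrist','w1.png')
r=silhouettes('red_box_mid','wrist')
if r:
    m=np.array(r[0]['mask']); P,u,v=unproj(d,M,m); zt=np.percentile(P[:,2],80); Q=P[abs(P[:,2]-zt)<0.006]
    print(len(P),len(Q),zt,Q.mean(0)); print(cv2.minAreaRect(Q[:,:2].astype(np.float32)))
E
```

```text
t 4.92 tcp [ 0.4436 -0.3343  0.2054] az -15.18 appr [ 0.    -0.001 -1.   ] F [-0.16  0.94  0.13] w 0.0602
3900 3507 0.08201909002094673 [ 0.44240385 -0.33202114  0.08112384]
((0.44170352816581726, -0.3344508111476898), (0.08344415575265884, 0.024011610075831413), 74.87257385253906)
```

View pics/w1.png

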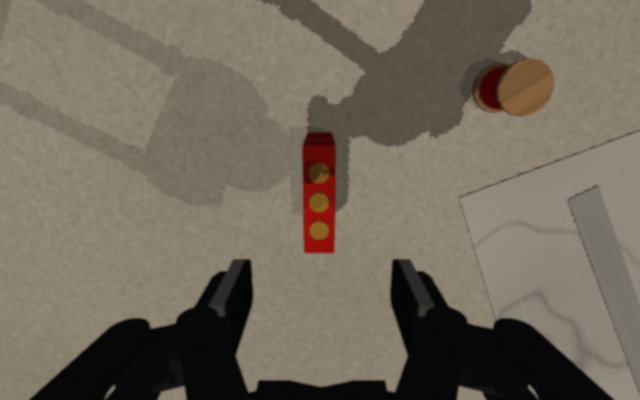

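jog_arm(targets=[[0.06, [-0.002, 0, -0.03], 0], [0.06, [0, 0, -0.04], 0], [0.06, [0, 0, -0.04], 0], [0.06, [0, 0, -0.03], 0], [0.06, [0, 0, -0.008], 0], [0.015, [0, 0, 0], 0], [0.015, [0, 0, 0], 0], [0.015, [0, 0, 0], 0], [0.015, [0, 0, 0], 0]], force=40)

```text
clock: 6.15
position: [0.4415, -0.3311, 0.0599]
ee_rot: [-0.431, 0.43, -0.56, 0.562]
contact_force: [-0.3, 2.1, 5.7]
width: 0.0238
```

jog_arm(targets=[[0.015, [0, 0, 0.04], 0], [0.015, [0, 0, 0.05], 0], [0.015, [0.0, 0.01, 0.05], 0.1], [0.015, [0.014, 0.035, 0.02], 0.167], [0.015, [0.014, 0.035, 0], 0.167], [0.015, [0.014, 0.035, 0], 0.167], [0.015, [0.014, 0.035, 0], 0.167], [0.015, [0.014, 0.035, 0], 0.167], [0.015, [0.014, 0.035, 0], 0.167], [0.015, [0.014, 0.035, 0], 0.167]])

```text
clock: 7.4
position: [0.5387, -0.0745, 0.2184]
ee_rot: [-0.68, 0.68, -0.195, 0.195]
contact_force: [0.7, -0.2, -1.4]
width: 0.0236
```

jog_arm(targets=[[0.015, [0.014, 0.035, 0], 0.167], [0.015, [0.0125, 0.034, 0], 0.166], [0.015, [0, 0, 0], 0]])

```text
clock: 7.78
position: [0.5655, -0.0045, 0.2183]
ee_rot: [0.703, -0.702, 0.08, -0.08]
contact_force: [0.3, 0.1, -0.3]
width: 0.0236
```

Run:
```python
from h import *
st()
im,d,M=cap('wrist','w2.png')
top_est('top',['red_box_mid','white_box_mid'])
```

```text
t 7.78 tcp [ 0.5655 -0.0045  0.2183] az 76.96 appr [ 0.     0.001 -1.   ] F [ 0.28  0.13 -0.31] w 0.0236
red_box_mid 0.59 n 176 ztop 0.053 mean [ 0.6125 -0.2974  0.0499] rect [ 0.6122 -0.2957] [0.0403 0.0386] 86.7
white_box_mid none
```

View pics/w2.png

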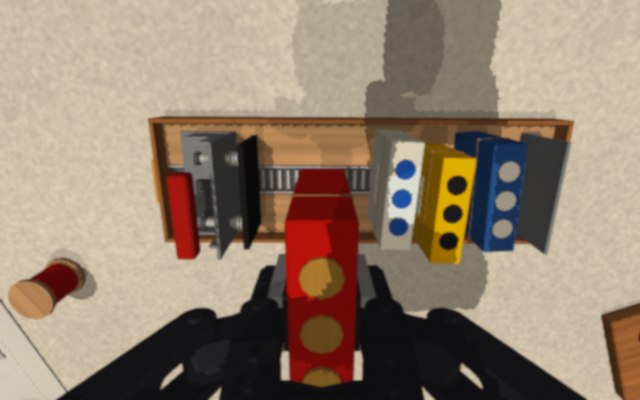

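```bash
cat >> h.py <<'E'
C=np.array([0.5772,0.0273]); A=np.radians(76.6)
def totray(P):
    p=P[:,:2]-C; return np.stack([p@[np.cos(A),np.sin(A)],p@[-np.sin(A),np.cos(A)],P[:,2]],1)
E
python3 - <<'E'
from h import *
im,d,M=cap('wrist'); np.savez('w2.npz',d=d,im=im)
P,u,v=unproj(d,M); T=totray(P)
# tray rim
m=(abs(T[:,2]-0.042)<0.006)|(abs(T[:,2]-0.03)<0.004)
print('zhist',np.histogram(T[(abs(T[:,0])<.2)&(abs(T[:,1])<.07),2],bins=np.arange(0,.14,.01)))
rim=(T[:,2]>0.022)&(T[:,2]<0.05)&(abs(T[:,1])>0.045)&(abs(T[:,1])<0.07)&(abs(T[:,0])<0.2)
for sgn in (1,-1):
    q=T[rim&(T[:,1]*sgn>0)&(T[:,2]>np.percentile(T[rim,2],50)-0.004)]
    print('side',sgn,len(q),np.percentile(q[:,1],[5,50,95]).round(4),np.polyfit(q[:,0],q[:,1],1).round(4), np.percentile(q[:,0],[1,99]).round(4))
# tops: points with z 0.086-0.097
for n,z0,z1 in (('tops',0.086,0.098),('pad',0.055,0.079)):
    q=T[(T[:,2]>z0)&(T[:,2]<z1)&(abs(T[:,1])<0.06)&(abs(T[:,0])<0.19)]
    h,e=np.histogram(q[:,0],bins=np.arange(-.15,.17,.004)); print(n,[(round(float(a),3),int(b)) for a,b in zip(e,h) if b>10])
for n in ['pad','white_box_mid','yellow_box_mid','blue_box_mid','tray','release_grip']:
    r=silhouettes(n,'wrist')
    if not r: print(n,None); continue
    mk=np.array(r[0]['mask']); Q=totray(unproj(d,M,mk)[0]); zt=np.percentile(Q[:,2],85); q=Q[abs(Q[:,2]-zt)<0.006]
    print(n,round(r[0]['score'],2),len(Q),'ztop',round(zt,4),'rect',cv2.minAreaRect(q[:,:2].astype(np.float32)), 'x range',np.percentile(Q[:,0],[1,99]).round(4))
st()
E
```

```text
zhist (array([ 6584, 12828,  2876,  3713,  2008,  2694,  2877,  4397,  2225,
       11186,     0,   308,  1858,     0]), array([0.  , 0.01, 0.02, 0.03, 0.04, 0.05, 0.06, 0.07, 0.08, 0.09, 0.1 ,
       0.11, 0.12, 0.13, 0.14]))
side 1 2567 [0.0466 0.0559 0.058 ] [-0.0051  0.055 ] [-0.1815  0.1825]
side -1 618 [-0.0574 -0.0548 -0.0487] [-0.0047 -0.0549] [-0.1822  0.1634]
tops [(-0.126, 117), (-0.118, 101), (-0.114, 562), (0.01, 187), (0.014, 641), (0.018, 622), (0.022, 606), (0.026, 595), (0.03, 562), (0.034, 464), (0.038, 27), (0.05, 532), (0.054, 592), (0.058, 615), (0.062, 577), (0.066, 565), (0.07, 535), (0.074, 291), (0.086, 288), (0.09, 774), (0.094, 646), (0.098, 620), (0.102, 582), (0.106, 543), (0.11, 451), (0.114, 40)]
pad [(-0.138, 86), (-0.134, 122), (-0.13, 149), (-0.126, 215), (-0.122, 156), (-0.114, 901), (-0.11, 100), (-0.106, 103), (-0.102, 36), (-0.098, 273), (-0.094, 779), (0.01, 306), (0.014, 275), (0.018, 20), (0.022, 19), (0.026, 20), (0.03, 19), (0.034, 17), (0.05, 941), (0.054, 29), (0.058, 25), (0.062, 23), (0.066, 21), (0.07, 26), (0.074, 13), (0.086, 519), (0
[... 526 characters left out ...]
.08408951014280319, 0.04177694022655487), 88.47187805175781) x range [0.0512 0.0764]
blue_box_mid 0.89 6063 ztop 0.0939 rect ((0.09446922689676285, 0.005338530987501144), (0.0399685762822628, 0.08302140980958939), 2.157031774520874) x range [0.0881 0.1137]
tray 0.62 27231 ztop 0.0784 rect ((0.010009124875068665, 0.0016292370855808258), (0.2822718024253845, 0.09099449217319489), 0.5744302272796631) x range [-0.182   0.1801]
release_grip 0.67 2385 ztop 0.1249 rect ((-0.1254372000694275, 0.0001610592007637024), (0.01403815671801567, 0.05971585214138031), 0.09984005987644196) x range [-0.147  -0.1186]
t 8.32 tcp [ 0.565  -0.0071  0.2184] az 76.73 appr [ 0.  0. -1.] F [ 0.36  0.23 -2.34] w 0.0235
```

jog_arm(targets=[[0.015, [0, 0, -0.03], 0], [0.015, [0, 0, -0.04], 0], [0.015, [0, 0, -0.04], 0], [0.015, [0, 0, -0.02], 0], [0.015, [0, 0, -0.008], 0], [0.015, [0, 0, -0.006], 0], [0.015, [0, 0, 0], 0]])

```text
clock: 9.2
position: [0.5655, -0.0067, 0.0748]
ee_rot: [0.702, -0.702, 0.081, -0.082]
contact_force: [-0.3, -0.2, -2.4]
width: 0.0235
```

jog_arm(targets=[[0.015, [0, 0, -0.002], 0], [0.015, [0, 0, -0.001], 0], [0.015, [0, 0, 0], 0]])

```text
clock: 9.57
position: [0.5654, -0.0066, 0.0719]
ee_rot: [0.702, -0.702, 0.081, -0.082]
contact_force: [-0.5, 0.5, 1.6]
width: 0.0234
```

jog_arm(targets=[[0.05, [0, 0, 0], 0], [0.05, [0, 0, 0], 0], [0.05, [0, 0, 0], 0], [0.05, [0, 0, 0.02], 0], [0.05, [0, 0, 0.05], 0], [0.05, [0, 0, 0.05], 0], [0.05, [0, -0.03, 0.04], 0], [0.05, [-0.006, -0.03, 0], 0], [0.05, [-0.0114, -0.0284, 0], 0], [0.05, [0, 0, 0], 0]])

```text
clock: 10.82
position: [0.547, -0.0966, 0.2314]
ee_rot: [-0.702, 0.702, -0.082, 0.082]
contact_force: [0.4, 0.0, -1.2]
width: 0.05
```

```bash
cat >> h.py <<'E'
def wr(fn,names):
    s=st(); im,d,M=cap('wrist',fn); 
    for n in names:
        r=silhouettes(n,'wrist')
        if not r: print(n,None); continue
        mk=np.array(r[0]['mask']); P=unproj(d,M,mk)[0]; Q=totray(P); zt=np.percentile(Q[:,2],85); k=abs(Q[:,2]-zt)<0.006; q=Q[k]
        rc=cv2.minAreaRect(q[:,:2].astype(np.float32))
        print(n,round(r[0]['score'],2),len(Q),'ztop',round(zt,4),'rect',np.round(rc[0],4),np.round(rc[1],4),round(rc[2],2),'xr',np.percentile(q[:,0],[1,99]).round(4),'world',np.median(P[k],0).round(4))
    return im,d,M
E
python3 - <<'E'
from h import *
im,d,M=wr('w3.png',['release_grip','red_box_mid','white_box_mid','pad'])
E
```

```text
t 10.82 tcp [ 0.547  -0.0966  0.2314] az 76.62 appr [-0. -0. -1.] F [ 0.4   0.02 -1.18] w 0.05
release_grip 0.67 5781 ztop 0.094 rect [0.1014 0.0052] [0.0255 0.0841] 3.21 xr [0.0882 0.1133] world [0.5925 0.125  0.0931]
red_box_mid 0.76 5675 ztop 0.0939 rect [-0.0359  0.0003] [0.0245 0.0842] 0.37 xr [-0.0478 -0.0242] world [ 0.565  -0.0078  0.093 ]
white_box_mid 0.96 7372 ztop 0.0936 rect [0.0253 0.0061] [0.0841 0.0251] 87.73 xr [0.0123 0.0373] world [0.5738 0.0524 0.093 ]
pad 0.79 1654 ztop 0.0789 rect [-0.0945  0.0009] [0.0051 0.0845] 0.07 xr [-0.097  -0.0921] world [ 0.5511 -0.064   0.0786]
```

View pics/w3.png

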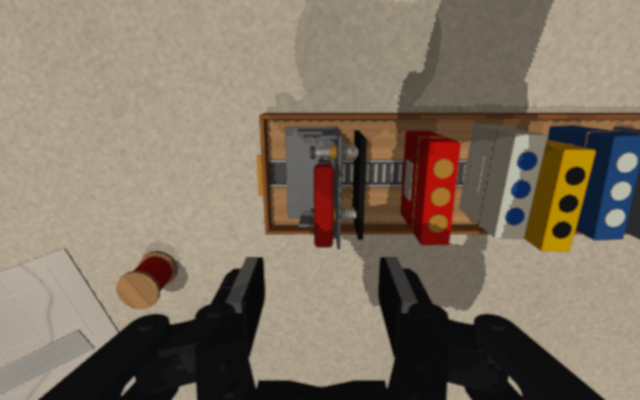

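jog_arm(targets=[[0.05, [0.001, 0.002, -0.03], 0], [0.045, [0, 0, -0.04], 0], [0.04, [0, 0, -0.03], 0], [0.035, [0, 0, -0.0144], 0], [0.03, [0, 0, 0], 0], [0.024, [0, 0, 0], 0], [0.018, [0, 0, 0], 0], [0.018, [0, 0, 0], 0]], force=20)

```text
clock: 12.08
position: [0.5493, -0.0934, 0.1179]
ee_rot: [-0.702, 0.703, -0.081, 0.082]
contact_force: [0.5, -0.4, 0.4]
width: 0.0178
```

jog_arm(targets=[[0.018, [0, -0.001, 0], 0], [0.016, [0, 0, 0], 0], [0.012, [0, 0, 0], 0], [0.008, [0, 0, 0], 0], [0.005, [0, 0, 0], 0]], force=20)

```text
clock: 12.7
position: [0.5487, -0.0942, 0.1172]
ee_rot: [-0.702, 0.702, -0.081, 0.082]
contact_force: [-1.1, -1.5, 3.3]
width: 0.0135
```

jog_arm(targets=[[0.005, [0, 0, 0], 0], [0.005, [0, 0, 0], 0], [0.005, [0, 0, 0.004], 0], [0.005, [0, 0, 0.004], 0], [0.005, [0, 0, 0.003], 0], [0.005, [0, 0, 0], 0], [0.005, [0, 0, 0], 0], [0.005, [0, 0, 0], 0]], force=60)

```text
clock: 13.7
position: [0.5486, -0.094, 0.1277]
ee_rot: [0.702, -0.702, 0.081, -0.081]
contact_force: [2.1, -2.4, -8.0]
width: 0.0127
```

Run:
```python
from h import *
im,d,M=wr('w4.png',['pad','red_box_mid'])
q=None
P=unproj(d,M)[0]; T=totray(P)
g=T[(T[:,2]>0.108)&(T[:,2]<0.145)&(abs(T[:,1])<0.04)&(T[:,0]>-.15)&(T[:,0]<-.1)]
print(len(g),np.percentile(g[:,2],[50,90,98]) if len(g) else '')
```

```text
t 13.7 tcp [ 0.5486 -0.094   0.1277] az 76.78 appr [-0.  0. -1.] F [ 2.09 -2.35 -7.96] w 0.0127
pad 0.88 3540 ztop 0.0788 rect [-0.0932  0.004 ] [0.0053 0.0786] 0.2 xr [-0.0957 -0.0908] world [ 0.5455 -0.0614  0.0786]
red_box_mid 0.77 15032 ztop 0.0936 rect [-0.036   0.0003] [0.025  0.0844] 0.19 xr [-0.0481 -0.0245] world [ 0.5629 -0.0084  0.0929]
7248 [0.13474628 0.13802715 0.14314699]
```

View pics/w4.png

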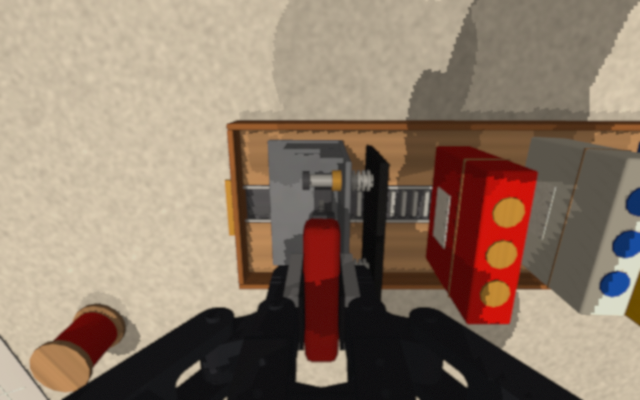

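jog_arm(targets=[[0.005, [0.0009, 0.0039, 0], 0], [0.005, [0.0018, 0.0078, 0], 0], [0.005, [0.0019, 0.0078, 0], 0], [0.005, [0.0018, 0.0078, 0], 0], [0.005, [0.0019, 0.0078, 0], 0], [0.005, [0.0018, 0.0078, 0], 0], [0.005, [0.0019, 0.0078, 0], 0], [0.005, [0.0018, 0.0078, 0], 0], [0.005, [0.0019, 0.0078, 0], 0], [0.005, [0, 0, 0], 0]])

```text
clock: 15.1
position: [0.5647, -0.0262, 0.1279]
ee_rot: [0.703, -0.702, 0.081, -0.081]
contact_force: [3.0, -1.0, -8.2]
width: 0.0126
```

Run:
```python
from h import *
im,d,M=wr('w5.png',['pad','red_box_mid','white_box_mid','yellow_box_mid','blue_box_mid'])
z=np.load('w2.npz'); 
P=unproj(d,M)[0]; T=totray(P)
g=T[(T[:,2]>0.108)&(T[:,2]<0.145)&(abs(T[:,1])<0.04)&(T[:,0]>-.07)&(T[:,0]<-.02)]
print(len(g),np.percentile(g[:,2],[50,90,98]) if len(g) else '')
for lo in (0.025,0.04,0.055,0.068):
    b=T[(T[:,2]>lo)&(T[:,2]<lo+0.01)&(abs(T[:,1])<0.03)&(T[:,0]>.125)&(T[:,0]<.17)]
    if len(b)>5: print('back',lo,len(b),np.percentile(b[:,0],[2,20,50,98]).round(4))
```

```text
t 15.1 tcp [ 0.5647 -0.0262  0.1279] az 76.79 appr [ 0.001  0.002 -1.   ] F [ 2.98 -1.04 -8.18] w 0.0126
pad 0.81 3794 ztop 0.0788 rect [-0.0233  0.0039] [0.0055 0.0787] 0.09 xr [-0.026  -0.0207] world [0.5625 0.0063 0.0786]
red_box_mid 0.62 8419 ztop 0.0943 rect [-0.0091  0.0031] [0.0241 0.0787] 0.13 xr [-0.0209  0.0024] world [0.5666 0.0194 0.093 ]
white_box_mid 0.96 12056 ztop 0.094 rect [0.0202 0.0059] [0.0847 0.0367] 89.48 xr [0.0122 0.0374] world [0.5717 0.0529 0.093 ]
yellow_box_mid 0.79 12053 ztop 0.0939 rect [ 0.0567 -0.0011] [0.0934 0.0405] 87.44 xr [0.0515 0.0757] world [0.5916 0.0873 0.0929]
blue_box_mid 0.57 10548 ztop 0.0932 rect [0.0876 0.0021] [0.0349 0.0861] 12.59 xr [0.0877 0.1107] world [0.6008 0.1204 0.0927]
6836 [0.13494286 0.13746481 0.1432185 ]
```

View pics/w5.png

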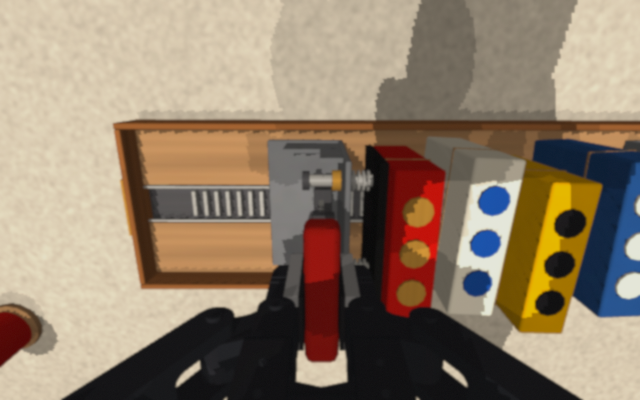

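jog_arm(targets=[[0.005, [0.0009, 0.0039, 0], 0], [0.005, [0.0018, 0.0078, 0], 0], [0.005, [0.0019, 0.0078, 0], 0], [0.005, [0.0018, 0.0078, 0], 0], [0.005, [0.0019, 0.0078, 0], 0], [0.005, [0.0018, 0.0078, 0], 0], [0.005, [0.0019, 0.0078, 0], 0], [0.005, [0.0009, 0.0039, 0], 0], [0.005, [0, 0, 0], 0], [0.005, [0, 0, 0], 0]])

```text
clock: 16.65
position: [0.5771, 0.0261, 0.1279]
ee_rot: [-0.702, 0.703, -0.081, 0.081]
contact_force: [2.7, -4.2, -7.8]
width: 0.0129
```

```bash
cat >> h.py <<'E'
def back(d,M):
    P=unproj(d,M)[0]; T=totray(P)
    for lo in (0.025,0.04,0.055,0.07):
        b=T[(T[:,2]>lo)&(T[:,2]<lo+0.01)&(abs(T[:,1])<0.045)&(T[:,0]>.13)&(T[:,0]<.17)]
        if len(b)>5: print('back',lo,len(b),np.percentile(b[:,0],[2,20,50,98]).round(4))
    # plate top front edge
    b=T[(T[:,2]>0.085)&(T[:,2]<0.0935)&(abs(T[:,1])<0.045)&(T[:,0]<.06)]
    return T
E
python3 - <<'E'
from h import *
im,d,M=wr('w6.png',['pad','red_box_mid','blue_box_mid'])
T=back(d,M)
im,d,M=cap('scene'); back(d,M)
im,d,M=cap('top'); back(d,M)
z=np.load('w2.npz'); print(z['d'].shape)
E
```

```text
t 16.65 tcp [0.5771 0.0261 0.1279] az 76.78 appr [-0.    -0.001 -1.   ] F [ 2.67 -4.22 -7.76] w 0.0129
pad 0.65 3716 ztop 0.0788 rect [0.0303 0.0045] [0.0771 0.006 ] 89.67 xr [0.0276 0.0329] world [0.574  0.0588 0.0786]
red_box_mid 0.91 8509 ztop 0.0943 rect [0.0449 0.0032] [0.025  0.0788] 0.06 xr [0.0327 0.0562] world [0.579  0.0717 0.093 ]
blue_box_mid 0.97 9472 ztop 0.0943 rect [0.1165 0.005 ] [0.0251 0.0833] 0.55 xr [0.1046 0.1278] world [0.5936 0.1416 0.0931]
back 0.025 63 [0.1482 0.149  0.1493 0.15  ]
back 0.04 76 [0.1483 0.1489 0.1493 0.15  ]
back 0.055 99 [0.1482 0.1488 0.1492 0.1501]
back 0.07 2776 [0.1482 0.1489 0.1494 0.1518]
back 0.025 60 [0.13   0.152  0.1526 0.1666]
back 0.04 64 [0.1301 0.1521 0.1527 0.165 ]
back 0.055 45 [0.1301 0.152  0.1524 0.153 ]
back 0.07 78 [0.1404 0.1507 0.152  0.1531]
back 0.025 14 [0.1483 0.1486 0.1492 0.16  ]
back 0.04 13 [0.1484 0.1487 0.1492 0.1639]
back 0.055 11 [0.1484 0.1488 0.1491 0.1495]
back 0.07 25 [0.148  0.1492 0.1503 0.1519]
(400, 640)
```

View pics/w6.png

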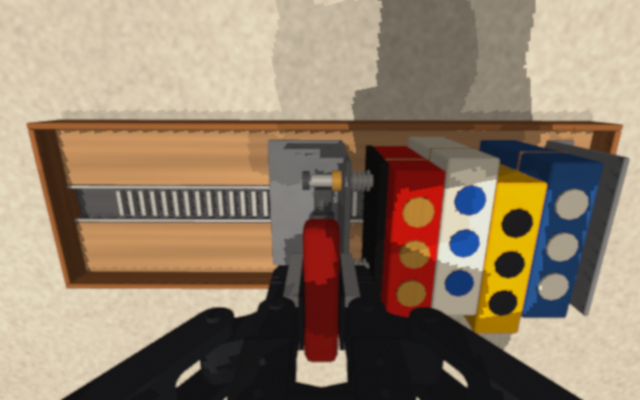

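jog_arm(targets=[[0.005, [0.0009, 0.0039, 0], 0], [0.005, [0.0009, 0.0039, 0], 0], [0.005, [0.0009, 0.0039, 0], 0], [0.005, [0.0009, 0.0039, 0], 0], [0.005, [0, 0, 0], 0], [0.005, [0, 0, 0], 0]])

```text
clock: 17.7
position: [0.581, 0.0427, 0.128]
ee_rot: [0.703, -0.702, 0.081, -0.082]
contact_force: [3.0, -3.0, -8.5]
width: 0.0128
```

jog_arm(targets=[[0.005, [0.0005, 0.0019, 0], 0], [0.005, [0.0005, 0.0019, 0], 0], [0.005, [0, 0, 0], 0], [0.005, [0, 0, 0], 0]])

```text
clock: 18.2
position: [0.5818, 0.046, 0.1279]
ee_rot: [-0.702, 0.703, -0.081, 0.081]
contact_force: [2.0, -4.3, -8.1]
width: 0.013
```

Run:
```python
from h import *
im,d,M=wr('w7.png',['pad','red_box_mid','blue_box_mid'])
T=back(d,M)
```

```text
t 18.2 tcp [0.5818 0.046  0.1279] az 76.78 appr [-0. -0. -1.] F [ 2.04 -4.35 -8.09] w 0.013
pad 0.81 3626 ztop 0.0788 rect [0.0506 0.0045] [0.0054 0.0774] 0.1 xr [0.0481 0.0531] world [0.579  0.0785 0.0785]
red_box_mid 0.61 8352 ztop 0.0944 rect [0.0651 0.0033] [0.0785 0.0243] 89.99 xr [0.0532 0.0764] world [0.5836 0.0916 0.093 ]
blue_box_mid 0.97 9768 ztop 0.0943 rect [0.1373 0.0045] [0.0257 0.0845] 0.06 xr [0.125  0.1486] world [0.5985 0.1614 0.093 ]
```

View pics/w7.png

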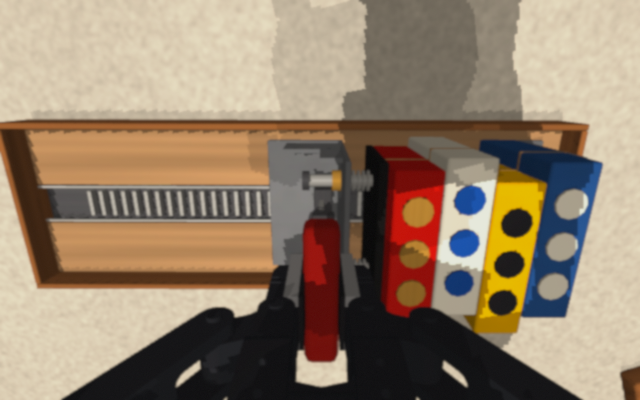

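jog_arm(targets=[[0.005, [0.0005, 0.0019, 0], 0], [0.005, [0.0005, 0.0019, 0], 0], [0.005, [0, 0, 0], 0], [0.005, [0, 0, 0], 0]])

```text
clock: 18.9
position: [0.5825, 0.0489, 0.1278]
ee_rot: [-0.702, 0.703, -0.082, 0.081]
contact_force: [2.5, -6.7, -8.5]
width: 0.0127
```

jog_arm(targets=[[0.005, [0.0005, 0.0019, 0], 0], [0.005, [0, 0, 0], 0], [0.005, [0, 0, 0], 0]])

```text
clock: 19.27
position: [0.5829, 0.0505, 0.1278]
ee_rot: [-0.701, 0.703, -0.082, 0.081]
contact_force: [2.0, -8.3, -8.5]
width: 0.0131
```

Run:
```python
from h import *
s=st(); print('tcpx',totray(s['position'][None])[0])
im,d,M=wr('w8.png',['pad','red_box_mid','blue_box_mid'])
```

```text
t 19.27 tcp [0.5829 0.0505 0.1278] az 76.8 appr [-0.001 -0.003 -1.   ] F [ 1.98 -8.3  -8.49] w 0.0131
tcpx [ 0.02386007 -0.00016153  0.12776523]
t 19.27 tcp [0.5829 0.0505 0.1278] az 76.8 appr [-0.001 -0.003 -1.   ] F [ 1.98 -8.3  -8.49] w 0.0131
pad 0.93 3030 ztop 0.0787 rect [0.0507 0.0103] [0.0659 0.0053] 89.87 xr [0.0481 0.0531] world [0.5746 0.0796 0.0785]
red_box_mid 0.82 8176 ztop 0.0943 rect [0.0653 0.0034] [0.0247 0.078 ] 0.02 xr [0.0532 0.0764] world [0.583  0.0917 0.093 ]
blue_box_mid 0.78 9851 ztop 0.0943 rect [0.1245 0.0054] [0.0503 0.0859] 0.34 xr [0.1249 0.1486] world [0.5987 0.1614 0.093 ]
```

jog_arm(targets=[[0.005, [0.0005, 0.0019, 0], 0], [0.005, [0.0005, 0.0019, 0], 0], [0.005, [0, 0, 0], 0], [0.005, [0, 0, 0], 0]])

```text
clock: 19.98
position: [0.5837, 0.0537, 0.1277]
ee_rot: [-0.701, 0.704, -0.082, 0.081]
contact_force: [1.4, -9.6, -8.9]
width: 0.0126
```

Run:
```python
from h import *
s=st(); print('tcpx',totray(s['position'][None])[0])
im,d,M=wr('w9.png',['pad','red_box_mid'])
T=totray(unproj(d,M)[0]); 
for lo in (0.08,0.085,0.0885): 
    b=T[(T[:,2]>lo)&(T[:,2]<lo+0.005)&(abs(T[:,1])<0.048)&(T[:,0]<.05)&(T[:,0]>0.0)]; print(len(b), np.percentile(b[:,0],[1,50,99]).round(4) if len(b) else '')
```

```text
t 19.98 tcp [0.5837 0.0537 0.1277] az 76.81 appr [-0.002 -0.004 -1.   ] F [ 1.44 -9.61 -8.92] w 0.0126
tcpx [ 0.02716159 -0.00017725  0.12771423]
t 19.98 tcp [0.5837 0.0537 0.1277] az 76.81 appr [-0.002 -0.004 -1.   ] F [ 1.44 -9.61 -8.92] w 0.0126
pad 0.73 2687 ztop 0.0788 rect [0.0506 0.0141] [0.0052 0.0581] 0.18 xr [0.0481 0.0531] world [0.572  0.0803 0.0786]
red_box_mid 0.86 8049 ztop 0.0944 rect [0.0652 0.0031] [0.0243 0.0788] 0.07 xr [0.0532 0.0766] world [0.5828 0.0921 0.093 ]
74 [0.0318 0.0379 0.0499]
104 [0.0378 0.0379 0.0409]
597 [0.0378 0.0393 0.0408]
```

View pics/w9.png

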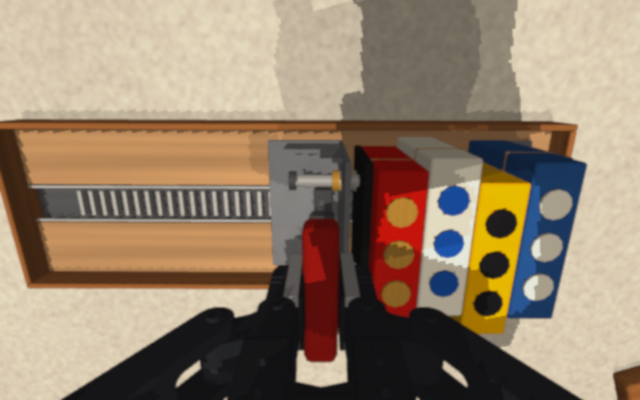

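jog_arm(targets=[[0.005, [0.0004, 0.0015, 0], 0], [0.005, [0.0003, 0.0013, 0], 0], [0.005, [0, 0, 0], 0], [0.005, [0, 0, 0], 0]])

```text
clock: 20.62
position: [0.5842, 0.056, 0.1277]
ee_rot: [-0.701, 0.704, -0.082, 0.081]
contact_force: [1.5, -11.0, -7.6]
width: 0.013
```

Run:
```python
from h import *
s=st(); print('tcpx',totray(s['position'][None])[0])
im,d,M=wr('w10.png',['pad'])
T=totray(unproj(d,M)[0]); 
for lo in (0.085,0.0885): 
    b=T[(T[:,2]>lo)&(T[:,2]<lo+0.005)&(abs(T[:,1])<0.048)&(T[:,0]<.05)&(T[:,0]>0.0)]; print(len(b), np.percentile(b[:,0],[1,50,99]).round(4) if len(b) else '')
g=T[(T[:,2]>0.12)&(T[:,2]<0.14)&(abs(T[:,1])<0.03)&(T[:,0]>0)&(T[:,0]<.05)]
print(np.percentile(g[:,2],[30,50,70]))
```

```text
t 20.62 tcp [0.5842 0.056  0.1277] az 76.82 appr [-0.002 -0.005 -1.   ] F [  1.47 -11.03  -7.58] w 0.013
tcpx [ 0.02953977 -0.00017736  0.12766471]
t 20.62 tcp [0.5842 0.056  0.1277] az 76.82 appr [-0.002 -0.005 -1.   ] F [  1.47 -11.03  -7.58] w 0.013
pad 0.84 2497 ztop 0.0789 rect [0.0507 0.0139] [0.0053 0.0588] 0.15 xr [0.0481 0.0531] world [0.572  0.0804 0.0786]
93 [0.0401 0.0402 0.0432]
597 [0.0401 0.0415 0.0431]
[0.13391092 0.13458691 0.13506963]
```

jog_arm(targets=[[0.005, [0, 0, -0.002], 0], [0.005, [0, 0, -0.0025], 0], [0.005, [0, 0, 0], 0], [0.05, [0, 0, 0], 0], [0.05, [0, 0, 0], 0], [0.05, [0, 0, 0], 0], [0.05, [0, 0, 0], 0]])

```text
clock: 21.6
position: [0.5852, 0.0592, 0.1239]
ee_rot: [0.703, -0.702, 0.081, -0.082]
contact_force: [-0.9, -0.5, -0.5]
width: 0.0496
```

Run:
```python
from h import *
s=st(); print('tcpx',totray(s['position'][None])[0])
im,d,M=wr('w11.png',['pad'])
T=totray(unproj(d,M)[0]); 
for lo in (0.085,0.0885): 
    b=T[(T[:,2]>lo)&(T[:,2]<lo+0.005)&(abs(T[:,1])<0.048)&(T[:,0]<.05)&(T[:,0]>0.0)]; print(len(b), np.percentile(b[:,0],[1,50,99]).round(4) if len(b) else '')
g=T[(T[:,2]>0.11)&(T[:,2]<0.14)&(abs(T[:,1])<0.03)&(T[:,0]>0)&(T[:,0]<.05)]
print(np.percentile(g[:,2],[30,50,70]))
```

```text
t 21.6 tcp [0.5852 0.0592 0.1239] az 76.79 appr [ 0.001  0.001 -1.   ] F [-0.89 -0.49 -0.47] w 0.0496
tcpx [ 0.03285815 -0.00037918  0.12389882]
t 21.6 tcp [0.5852 0.0592 0.1239] az 76.79 appr [ 0.001  0.001 -1.   ] F [-0.89 -0.49 -0.47] w 0.0496
pad 0.75 3491 ztop 0.0789 rect [0.0507 0.0004] [0.0052 0.0858] 0.06 xr [0.0482 0.0531] world [0.5833 0.0777 0.0786]
96 [0.0361 0.0369 0.0392]
1052 [0.0361 0.0376 0.0391]
[0.12391075 0.12447887 0.12497469]
```

View pics/w11.png

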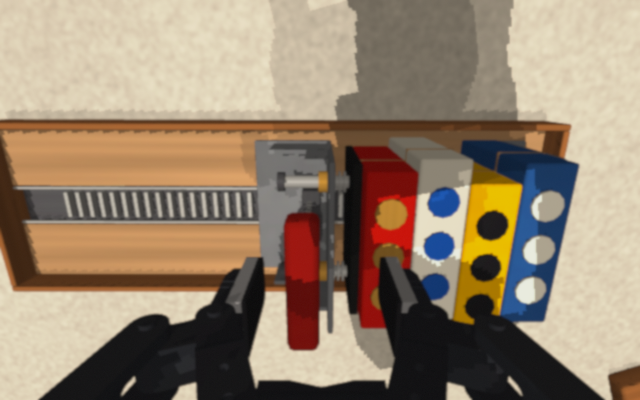

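jog_arm(targets=[[0.05, [0, 0, 0.01], 0], [0.05, [0, 0, 0.04], 0], [0.05, [0, 0, 0.05], 0], [0.05, [0, 0, 0.03], 0], [0.05, [0, 0, 0], 0]])

```text
clock: 22.32
position: [0.5867, 0.0586, 0.2571]
ee_rot: [0.703, -0.702, 0.079, -0.084]
contact_force: [-0.1, -1.1, 0.2]
width: 0.0499
```

Run:
```python
from h import *
im,d,M=wr('w12.png',['pad','red_box_mid','white_box_mid','yellow_box_mid','blue_box_mid','release_grip'])
cap('scene','s12.png')
T=totray(unproj(d,M)[0]); 
b=T[(T[:,2]>0.0885)&(T[:,2]<0.0935)&(abs(T[:,1])<0.048)&(T[:,0]<.05)&(T[:,0]>0.0)]; print(len(b), np.percentile(b[:,0],[1,50,99]).round(4) if len(b) else '')
g=T[(T[:,2]>0.11)&(T[:,2]<0.14)&(abs(T[:,1])<0.03)&(T[:,0]>0)&(T[:,0]<.05)]
print(np.percentile(g[:,2],[30,50,70]))
```

```text
t 22.32 tcp [0.5867 0.0586 0.2571] az 76.78 appr [ 0.007  0.    -1.   ] F [-0.13 -1.13  0.19] w 0.0499
pad None
red_box_mid 0.72 3034 ztop 0.0943 rect [0.0657 0.0007] [0.0247 0.0833] 0.11 xr [0.0535 0.0773] world [0.5879 0.0913 0.093 ]
white_box_mid 0.77 2987 ztop 0.0944 rect [0.0896 0.0065] [0.0246 0.0833] 0.43 xr [0.0776 0.1009] world [0.5877 0.1159 0.0931]
yellow_box_mid 0.65 2819 ztop 0.0945 rect [ 0.1131 -0.0048] [0.0835 0.0241] 89.78 xr [0.1016 0.1245] world [0.6051 0.1364 0.0931]
blue_box_mid None
release_grip 0.61 1394 ztop 0.1252 rect [0.0252 0.0005] [0.0137 0.0594] 0.16 xr [0.0184 0.0321] world [0.58   0.0526 0.1244]
362 [0.0364 0.0378 0.0392]
[0.12389423 0.12438328 0.12482351]
```

View pics/w12.png

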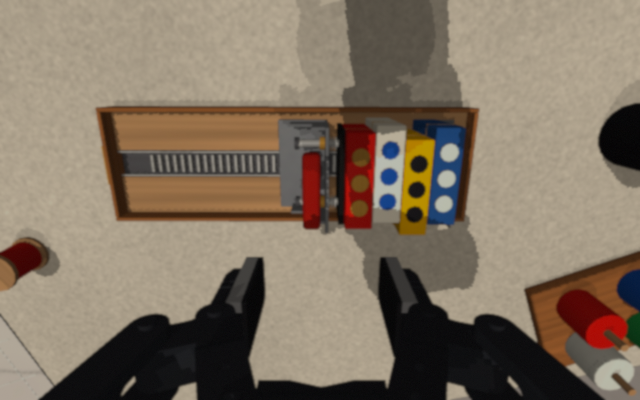

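View pics/s12.png

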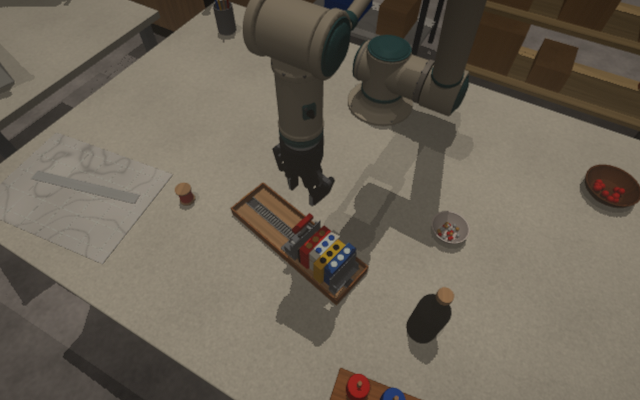

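The wrist view shows the closed row, with red at columns 345–372 against the black pad, then white, yellow and blue. The bar is down at columns 303–321. The scene view shows the reel, bowl and flask unmoved and the gripper clear, so I'm handing in.

Run:
```python
from h import *
st(); print(sign_off())
```

```text
t 22.73 tcp [0.5847 0.0586 0.2523] az 76.77 appr [-0.002  0.    -1.   ] F [-0.16 -0.    0.24] w 0.0499
the job is handed in; nothing more can be done
None
```

The job is done and handed in at 22.7 s of the 69 s allowed; sign_off gave no verdict.

- **What I did:** I stood the red box in the gap, broad side to the row. I then lifted the release bar about 10 mm and slid the follower until the row met the back-rest with the pad about 10 mm in, roughly 9 N. I lowered the bar part-way and let go. It dropped in after the follower eased back about 4 mm.
- **Last checks on the latch and pad:** The top of the red grip is back at its starting height (about 0.1245 m), so the bar is down. By plate-to-pad distance the pad is about 6 mm in, which gives roughly 7 N. That force is worked out from the spring figures, not measured directly.
- **Last checks on the boxes:** Red, white and yellow are upright and within 7 mm of the middle line. Red is directly against the pad, and the gripper is clear.
- **Gaps in the checks:** In the last wrist picture the networks missed the pad and the blue box. I took the pad from the picture just before, with the gripper still around the bar. I checked the blue box by eye in the last picture, and its last measurement was before the final press (about 5 mm off the middle line). The flask, bowl and reel look unmoved in the last scene picture, but I did not measure them again.

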